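# Take the drawplate out of its clamp

## Task

The steel drawplate is held in the bench holder under a hinged clamp bar. Swing the bar up until it stands nearly upright and leave it up, then pull the plate by its narrow tang straight out of the guides onto the open rail, and let go of it there. Then take the plate afresh by the middle of its wide part, lift it well clear of the rail and lay it flat on both battens of the wooden tray, without dropping it.

Things in the scene. Friction and masses are not known exactly. Their poses are not given: they have to be found in the camera images.
- holder: Fixed steel holder; base 150 x 312 x 10 mm, origin on the table under the track's centre line. Its y runs along the track; the plate comes out towards -y. Guide channel at y +35 to +145 mm, 71 mm wide, top 49 mm high; lips over the plate's long edges let it only slide (2.5 mm play). Open rail at y -155 to +35 mm, 20 mm wide, top 34 mm high, 24 mm over the base: fingers fit beside it, below the plate's edges.
- rail_middle (a point): Point on the rail's top where the middle of the plate's wide part lies once it has been slid about 140 mm out (holder x 0, y -53.5, z 34 mm; axes as the holder). The plate is clear of the guides from 112 mm of travel on.
- clamp_bar (a joint): Angle of the clamp bar, rad: 0 down over the plate, grows as its free end is lifted, stop at 1.7 (1.57 is upright). Stiff hinge (0.4 N m): it stays where it is left; lifting takes about 4 N at the grip. While it is down its pin sits 6 mm deep in the plate's slot and locks the plate.
- bar_grip (a point): Middle of the free part (58 mm long) of the round side grip at the clamp bar's end: a rod 14 mm in diameter, parallel to the holder's y, standing out from the bar on the +y side. With the bar down it is 55 mm above the table, beyond the base's edge on the -x side, 50 mm from the guide channel. It swings up and over towards the holder's +x and may turn in the fingers.
- bar_hinge (a point): Fixed point on the bar's hinge line, which is parallel to the holder's y at holder x +75 mm, 55 mm above the table. bar_grip moves about this point in a circle of 160 mm radius in the holder's x-z plane. Axes as the holder. The bar itself is 22 mm wide and lies at holder y +86.5 mm.
- plate_middle (a point): Centre (half-way up) of the wide part of the drawplate, a loose flat dark steel plate 8 mm thick, 0.3 to 0.55 kg. Wide part 48 mm (its x) by 115 mm (its y), with a 14 x 18 mm slot in the middle; a narrow tang at its -y end; 160 mm long in all.
- tang_middle (a point): Centre (half-way up) of the drawplate's tang, 30 mm wide (x) by 45 mm long (y), 8 mm thick, 80 mm from plate_middle along the plate's -y. At the start it lies on the open rail outside the guides, which begin about 30 mm from its centre.
- tray_rest (a point): Centre of the fixed open wooden tray, at the level of its batten tops, 17 mm above the table. Tray 160 (x) x 210 (y) x 28 mm high outside, walls and floor 6 mm; two battens, 14 mm wide, run across it along x at y -42 and +42 mm. The plate lies along the tray's y, either way round, its wide part centred over both battens; the tang's end may hang free.
Things that resemble listed ones, but are neither listed nor needed, are in the scene too. Of the things like the part that bears plate_middle, leave any that is yellow; of the rest the larger one is meant.

How it is judged (in metres and radians):
On the way, in this order (a step that is already met when the one before it is completed fails the run):
1. the clamp bar stands nearly upright (at least 1.1 rad) and the plate is still in the guides (value of joint clamp_bar above 1.1 rad and y of plate_middle in the frame of holder above 0.05 m), for 0.2 s.
2. the plate lies flat on the rail, clear of the guides, let go (y of plate_middle in the frame of holder below -0.025 m and z of plate_middle in the frame of holder between 0.033 and 0.043 m and angle between plate_middle's own z axis and vertical below 0.1 rad and contact force between the fingers and drawplate below 0.1 N and linear speed of drawplate below 0.02 m/s), for 0.2 s.
3. the plate is lifted, held by the middle of its wide part (within 30 mm) (height (world z) of plate_middle above 0.06 m and contact force between the fingers and drawplate above 1 N and y of the grasp point in the frame of plate_middle between -0.03 and 0.03 m), for 0.1 s.
At the end, for the whole second after the job is handed in: The clamp bar is still up (at least 1.1 rad) and the plate lies at rest, level within 0.08 rad, on both battens: the centre of its wide part within 60 mm (tray x) and 50 mm (tray y) of the tray's centre and 0 to 9 mm above the batten tops (value of joint clamp_bar above 1.1 rad and z of plate_middle in the frame of tray_rest between 0 and 0.009 m and x of plate_middle in the frame of tray_rest between -0.06 and 0.06 m and y of plate_middle in the frame of tray_rest between -0.05 and 0.05 m and angle between plate_middle's own z axis and vertical below 0.08 rad and linear speed of drawplate below 0.02 m/s); the robot touches nothing.
It fails at once if the plate falls freely from more than about 25 mm (linear speed of drawplate above 0.7 m/s and contact force between the fingers and drawplate below 0.1 N).
It also fails if it takes over 70 s, if anything falls off the work surface, if the arm or the gripper's body presses on something with over 40 N, if the wrist force passes 120 N, or if a joint passes its speed limit or range.

## Robot

A 6-joint arm with a two-finger parallel gripper is mounted at the origin on the work surface. World frame = base frame: x ahead of the robot, y to its left, z up, the work surface at z = 0. Lengths are in mm, angles in degrees, forces in N, time in s.
With the tool pointing down it reaches from about 325 to 925 mm from the base axis. Payload 3.1 kg.
Tool frame: the origin (TCP) lies at the very end of the fingers, on their centre line; the grasp point (between the pads) lies 19 mm behind it (ctrl.grip_depth is the z of the grasp point in the tool frame, in mm); z points along the fingers, y is the line along which they close (so a half turn about z gives the same grasp; the last joint's range is limited). The gripper opens to 85 mm and grips with 20 to 120 N. Pads are 22 mm wide; open, the fingers measure 114 mm over their backs; the gripper's body (76 mm by 85 mm) begins 54 mm behind the grasp point. The pads swing forward as they close: fully open they stand 13 mm farther back than shut.
Start: joints at [-6.429, 12.427, 92.441, -0, 75.132, -6.429], TCP at [625.011, 0.021, 231.3] pointing down, gripper open.
Joint ranges: [-157.48, 157.48], [-44.54, 120.13], [17.64, 146.25], [-64.5, 244.5], [7.68, 150.69], [-147.95, 147.95]. Speed limits (degrees/s): [159.86, 159.86, 180, 180, 180, 180].

## Interface

Orientations are given as a 3x3 rotation matrix whose columns are the frame's x, y, z axes.
In Python, from plant import monitor, vision, ctrl gives the robot as it stands. The module is installed in compiled form; this text tells all that it offers.
- The arm moves only by the tool step_arm, never from a script. Its argument "targets" is a list of rows, each an object of numbers: "dx", "dy", "dz": the shift along the tool's x, y, z in cm; "spin": the turn about the tool's z in rad. In form: [{"dx": .., "dy": .., "dz": .., "spin": ..}, ...]. A call has 1 to 5 rows; each row is the pose to reach, as a shift and turn from the pose commanded when the call began, along the tool's axes at that moment; what a row does not reach only later rows make up. A row lasts 1/8 s, in which the tool goes at most 62.5 mm and 10.7 degrees, less where a joint would pass 70% of its speed; a pose out of reach is approached as far as the arm can. A call with a gripper value outside its range is refused whole. "gripper" is the finger opening in cm, from 0 to 8.54, set as the call begins (left out, the last holds). The fingers move at their own pace and stop on an object; "newtons" is the grip in N (left out, the last holds). Time passes only in rows, so rows that repeat a pose let the fingers close. It gives the time, the measured TCP pose, the force, the opening and the grip force at its end, in the units of the state.
- monitor.sense(): the state, without advancing time (a new reading comes with each control period).
- vision.read_camera(name): name is "scene" or "side" or "wrist"; returns (picture, depth): 420x560x3 uint8, red, green, blue; 420x560 float32, mm along the optical axis (not along the pixel's ray), 0 where there is no reading.
- vision.get_calibration(name): a dict with "fx", "fy", "cx", "cy" (pixels), "eye" and "attitude" of the camera in the world. Camera axes: x right, y up, looking along -z (the intrinsics and any distortion apply to the point x, -y, -z); pixel columns grow to the right and rows downward; lengths in mm; the calibration is good to about 2 mm. A picture is of the moment at which its call begins: read the wrist's pose just before it. get_calibration takes no time and is no camera call; for the wrist camera it gives the pose at the moment of the call.
- ctrl.job_done(): hands the job in; it is judged then, once.
The state is a dict: "time_s": time; "joints": joint angles; "dq": joint speeds; "effort": joint torques, N m; "tcp_pos": TCP position; "tcp_rot": TCP orientation; "force": force on the tool from outside, world axes, zero at the start; "wrist_torque": the same for the moment, N m; "gripper_width": finger opening in mm; "grip_force": force on a finger pad.
Only numpy, scipy, OpenCV 4.12 (cv2) and the standard library are available. Lean on these libraries where they do the work, as an engineer would, in place of code of your own. Each camera call takes 0.05 s, during which the arm holds its last target. There are 200 camera calls.

## Working session

There is one attempt and no reset: what is moved stays moved. The work goes in short steps, Python scripts to look and compute and a tool call to move; the robot and the scene stay as the last step left them, time stands still between calls to the robot, and variables do not carry over. Pictures are saved under pics/ and viewed, at most 10 in all, crops included, and the job is handed in when it is done.

Besides the shell and the picture viewer there is one more tool, called after "Emit:" in YAML: its name, and indented under it one key for each argument. step_arm: Moves the arm, as the interface text tells. Its arguments: {"type":"object","properties":{"targets":{"type":"array","items":{"type":"object","properties":{"dx":{"type":"number"},"dy":{"type":"number"},"dz":{"type":"number"},"spin":{"type":"number"}}}},"gripper":{"type":"number"},"newtons":{"type":"number"}},"required":["targets"]}

```bash
mkdir -p pics; cat > h.py <<'E'
import numpy as np, cv2
from plant import monitor, vision, ctrl
def get(n):
    c=vision.get_calibration(n); p,d=vision.read_camera(n); return p,d,c
def pts(d,c):
    v,u=np.mgrid[:d.shape[0],:d.shape[1]]
    P=np.stack([(u-c['cx'])/c['fx']*d,-(v-c['cy'])/c['fy']*d,-d],-1)
    W=P@np.array(c['attitude']).T+np.array(c['eye']); W[d==0]=np.nan; return W
def save(n,p): cv2.imwrite('pics/'+n+'.png',cv2.cvtColor(p,cv2.COLOR_RGB2BGR))
E
python3 - <<'E'
from h import *
for n in('scene','side'):
    p,d,c=get(n); save(n+'0',p); np.savez(n+'0.npz',p=p,d=d,W=pts(d,c)); print(n,c)
s=monitor.sense(); print(s['tcp_pos'],s['tcp_rot'])
E
```

```text
scene {'fx': 456.4088006833128, 'fy': 456.4088006833128, 'cx': 283.21041626088913, 'cy': 208.9505216306846, 'eye': array([1122.404648  ,   -2.28055911,  846.03907611]), 'attitude': array([[ 0.1638419 , -0.76152055,  0.62709033],
       [ 0.98641668,  0.11890016, -0.11333529],
       [ 0.01174602,  0.63714143,  0.7706574 ]])}
side {'fx': 477.8209913914884, 'fy': 477.8209913914884, 'cx': 282.0174076380675, 'cy': 215.9502911776828, 'eye': array([-333.5560352 ,  819.98897005,  700.84010165]), 'attitude': array([[-0.65201345,  0.39011857, -0.65014304],
       [-0.75807422, -0.31934842,  0.56863   ],
       [ 0.01421097,  0.86361108,  0.50395829]])}
[6.24244643e+02 8.82577069e-02 2.30086560e+02] [[ 2.70664774e-05  9.99997570e-01 -2.20422059e-03]
 [ 9.99999968e-01 -2.65151085e-05  2.50171177e-04]
 [ 2.50112124e-04 -2.20422729e-03 -9.99997539e-01]]
```

View pics/scene0.png

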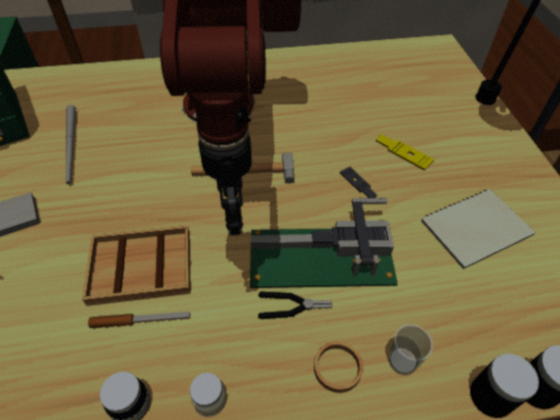

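View pics/side0.png

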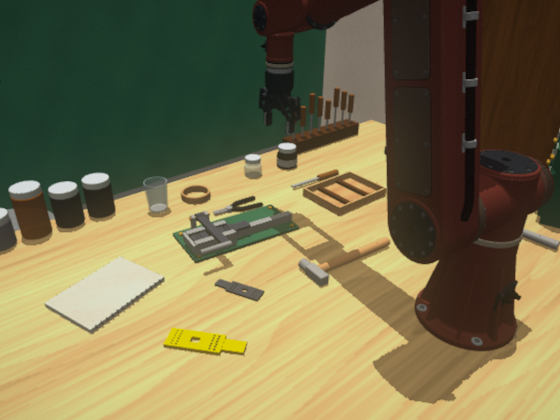

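The scene picture shows the holder on its green base (250–395, 228–287) with the plate in the guides at (365,238). The bar grip is at (369,200) and the tray at (138,265). There are three plate-like things: yellow at (405,152), which I leave alone; a small dark one on the table at (358,183); and the one in the holder under the bar. The holder one is the larger and is locked by the bar, so it is the one meant. I'll measure and confirm it in a crop.

```bash
cat > m.py <<'E'
from h import *
for n in('scene','side'):
    z=np.load(n+'0.npz'); p,d,W=z['p'],z['d'],z['W']
    hsv=cv2.cvtColor(p,cv2.COLOR_RGB2HSV)
    g=(hsv[...,0]>50)&(hsv[...,0]<95)&(hsv[...,1]>90)&(W[...,2]<30)&(W[...,2]>-5)&(W[...,0]>300)&(W[...,0]<900)&(abs(W[...,1])<450)
    k,lab,st,_=cv2.connectedComponentsWithStats(g.astype(np.uint8)); i=1+st[1:,4].argmax()
    P=W[lab==i]; r=cv2.minAreaRect(P[:,:2].astype(np.float32)); print(n,'base',r,np.median(P[:,2]),st[i])
    # heights in holder area
    c=np.array(r[0]); a=np.deg2rad(r[2]); L=r[1]
    ax=np.array([np.cos(a),np.sin(a)]) if L[0]>L[1] else np.array([-np.sin(a),np.cos(a)])
    if ax[1]<0: ax=-ax
    hx=np.array([ax[1],-ax[0]])
    print('y axis',ax,'x',hx)
    R=W[...,:2]-c; Y=R@ax; X=R@hx; Z=W[...,2]
    for nm,m in dict(rail=(Y>-140)&(Y<20)&(abs(X)<25)&(Z>25)&(Z<60),tang=(Y<20)&(Y>-20)&(abs(X)<25)&(Z>37)&(Z<60),guide=(Y>20)&(Y<200)&(abs(X)<45)&(Z>43)&(Z<55),
        grip=(X>-140)&(X<-78)&(Y>90)&(Y<170)&(Z>40)&(Z<75),bar=(abs(X)<120)&(Y>60)&(Y<120)&(Z>56)&(Z<80)).items():
        print(nm,m.sum(), np.round(np.percentile(X[m],[2,50,98]),1),np.round(np.percentile(Y[m],[2,50,98]),1),np.round(np.percentile(Z[m],[2,50,98]),1)) if m.any() else 0
    t=(W[...,0]>450)&(W[...,0]<800)&(W[...,1]<-140)&(W[...,1]>-420)&(Z>20)&(Z<33)
    k,lab,st,_=cv2.connectedComponentsWithStats(cv2.dilate(t.astype(np.uint8),np.ones((3,3)))); i=1+st[1:,4].argmax()
    P=W[(lab==i)&t]; print('tray',cv2.minAreaRect(P[:,:2].astype(np.float32)),st[i],np.median(P[:,2]))
E
python3 m.py; python3 - <<'E'
from h import *
p=cv2.imread('pics/scene0.png')[135:295,240:440]; cv2.imwrite('pics/crop0.png',cv2.resize(p,None,fx=4,fy=3.75,interpolation=cv2.INTER_CUBIC))
E
```

```text
scene base ((610.149658203125, 177.69351196289062), (307.8910827636719, 98.23114013671875), 81.99072265625) 9.873362188273802 [ 251  247  146   40 4466]
y axis [0.13933344 0.99024552] x [ 0.99024552 -0.13933344]
guide 407 [-43.5 -27.9  27.7] [ 33.3  88.9 151.2] [43.3 48.2 54.3]
grip 297 [-139.7 -100.6  -78.4] [ 90.6 118.3 152.5] [43.4 56.6 64.3]
bar 710 [-115.   -26.6   27.1] [ 64.8  86.3 108.8] [56.8 60.4 65.2]
tray ((545.7559204101562, -226.83914184570312), (176.34605407714844, 163.5686798095703), 88.9491195678711) [  81  226   93   76 1613] 26.787365148474805
side base ((610.0468139648438, 121.17134857177734), (6.0944318771362305, 0.0), 115.01207733154297) 11.07746330434071 [248 217   2   2   2]
y axis [-0.42280929  0.90621868] x [0.90621868 0.42280929]
guide 248 [-32.6   9.2  42.8] [ 80.2 142.8 198. ] [43.1 47.8 53.9]
bar 55 [65.3 77.5 96.1] [ 92.8 109.4 119.7] [56.3 61.6 65.9]
tray ((544.6061401367188, -231.18463134765625), (180.78054809570312, 165.82138061523438), 89.76274871826172) [311 170  77  37 696] 25.217972298617042
```

View pics/crop0.png

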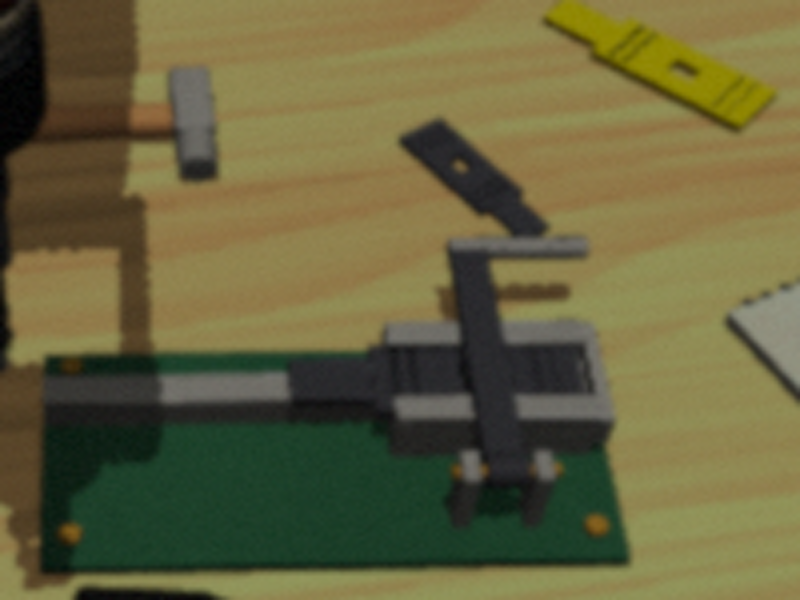

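The crop confirms it: the larger dark plate is in the guides, with its tang at crop (335,380) and the grip rod at crop (520,245). The base mask was incomplete, so I'll refit the track from rail, tang and grip points.

```bash
cat > m2.py <<'E'
from h import *
z=np.load('scene0.npz'); p,d,W=z['p'],z['d'],z['W']; X,Y,Z=W[...,0],W[...,1],W[...,2]
reg=(X>450)&(X<720)&(Y>-10)&(Y<380)
v,u=np.mgrid[:420,:560]
inb=(u>245)&(u<400)&(v>222)&(v<292)
B=reg&inb&(Z>5)&(Z<15); r=cv2.minAreaRect(W[B][:,:2].astype(np.float32)); print('base all',r,cv2.boxPoints(r))
# rail top per column
Rl=reg&inb&(Z>30)&(Z<46)&(Y<250)
k,lab,st,_=cv2.connectedComponentsWithStats(Rl.astype(np.uint8)); i=1+st[1:,4].argmax(); print(st[i])
P=W[(lab==i)]
for lo in range(-10,330,20):
    q=P[(P[:,1]>lo)&(P[:,1]<lo+20)]
    if len(q)>4: print(lo+10,len(q),np.round(np.percentile(q[:,0],[3,50,97]),1),np.round(np.percentile(q[:,2],[5,50,95]),1))
m=reg&(u>340)&(u<395)&(v>190)&(v<212)&(Z>46)&(Z<70)
k,lab,st,_=cv2.connectedComponentsWithStats(m.astype(np.uint8)); i=1+st[1:,4].argmax();print(st[i])
P=W[lab==i]
for lo in range(180,340,8):
    q=P[(P[:,1]>lo)&(P[:,1]<lo+8)]
    if len(q)>1: print('grip',lo+4,len(q),np.round(np.percentile(q[:,0],[3,50,97]),1),np.round(np.percentile(q[:,2],[5,50,95]),1))
g=reg&inb&(Z>46)&(Z<52)
P=W[g]
for lo in range(180,340,12):
    q=P[(P[:,1]>lo)&(P[:,1]<lo+12)]
    if len(q)>1: print('guide',lo+6,len(q),np.round(np.percentile(q[:,0],[3,50,97]),1))
for n in('scene','side'):
    z=np.load(n+'0.npz'); W=z['W'];t=(W[...,0]>450)&(W[...,0]<800)&(W[...,1]<-110)&(W[...,1]>-420)&(W[...,2]>14)&(W[...,2]<20)
    P=W[t]; 
    for lo in range(-340,-110,10):
        q=P[(P[:,1]>lo)&(P[:,1]<lo+10)]
        if len(q)>4: print(n,'tray',lo+5,len(q),np.round(np.percentile(q[:,0],[3,50,97]),1))
E
python3 m2.py
```

```text
base all ((588.8026733398438, 180.68296813964844), (311.7579345703125, 165.96224975585938), 83.19642639160156) [[487.93954   35.732117]
 [652.7331    16.071259]
 [689.6658   325.63382 ]
 [524.87225  345.29468 ]]
[ 251  223  105   29 1112]
40 64 [525.1 535.7 544.2] [31.5 33.9 35.9]
60 73 [527.5 538.2 547.1] [31.3 34.  36.5]
80 70 [531.5 540.1 549. ] [31.2 34.  36.8]
100 77 [531.7 543.  553.2] [31.4 33.9 36. ]
120 82 [533.6 545.8 555. ] [30.5 33.8 36.1]
140 79 [537.9 547.9 558.7] [31.5 33.9 36.6]
160 86 [538.9 551.7 565.9] [31.9 34.6 43.1]
180 119 [538.6 555.5 568.8] [36.1 41.6 43.7]
200 123 [541.7 559.7 573.4] [37.1 41.9 44.4]
220 182 [535.1 562.4 595.3] [33.5 41.7 44.5]
240 157 [540.  562.7 598. ] [33.4 41.6 44.8]
[352 198  36  14 293]
grip 272 47 [476.  499.2 514.2] [54.7 60.8 63.9]
grip 280 50 [478.1 497.8 515.1] [59.2 61.5 63.6]
grip 288 44 [479.6 495.5 514.8] [58.5 60.6 63.2]
grip 296 18 [479.5 487.1 490. ] [55.  61.  63.5]
grip 304 21 [481.  488.1 491.8] [54.2 60.5 63.5]
grip 312 22 [481.4 488.7 493.1] [51.6 60.7 64.2]
grip 320 21 [483.2 490.9 493.8] [54.5 61.3 64.3]
grip 328 21
[... 1363 characters left out ...]
 [463.1 658.8 666.4]
side tray -285 6 [488.6 639.8 661.4]
side tray -275 12 [465.1 659.5 666.8]
side tray -265 18 [462.6 618.6 667.9]
side tray -255 53 [466.1 564.5 667.4]
side tray -245 63 [485.7 550.7 669.5]
side tray -235 13 [465.2 621.4 799.6]
side tray -225 16 [466.  663.9 797.4]
side tray -215 19 [465.6 621.2 797.5]
side tray -205 10 [463.9 620.5 798.7]
side tray -195 13 [465.4 619.3 660.2]
side tray -185 6 [468.  545.3 664.8]
side tray -175 46 [467.8 568.1 672.6]
side tray -165 69 [467.  549.7 673.8]
side tray -155 20 [466.4 545.2 623.9]
side tray -145 14 [466.2 619.5 680.9]
side tray -135 14 [464.7 546.3 676.5]
side tray -125 7 [469.4 620.4 679.5]
side tray -115 6 [466.7 528.9 675.7]
```

```bash
cat > m3.py <<'E'
from h import *
z=np.load('scene0.npz'); W=z['W'];p=z['p']
v,u=np.mgrid[:420,:560]
a=np.array([.119,.993]);hx=np.array([.993,-.119]); O=np.array([541.6,90])
R=W[...,:2]-O; Y=R@a; X=R@hx; Z=W[...,2]
inb=(u>240)&(u<405)&(v>190)&(v<292)
def rep(n,m,A,q=(1,3,50,97,99)): print(n,m.sum(),np.round(np.percentile(A[m],q),1))
rep('rail Y',inb&(abs(X)<8)&(Z>32)&(Z<36),Y); rep('rail Xlow',inb&(Y>-40)&(Y<50)&(Z>32)&(Z<36)&(abs(X)<25),X)
rep('tang Y',inb&(abs(X)<12)&(Z>40)&(Z<44),Y); rep('tang X',inb&(abs(X)<25)&(Z>40)&(Z<44)&(Y>90)&(Y<115),X)
for s in(-1,1): rep('guide Y',inb&(X*s>24)&(X*s<36)&(Z>46)&(Z<52),Y)
rep('guide X',inb&(Y>190)&(Y<230)&(Z>46)&(Z<52)&(abs(X)<50),X)
rep('bar Y',inb&(abs(X)<70)&(Z>57)&(Z<70),Y)
rep('grip Y',inb&(abs(X+85)<14)&(Z>57)&(Z<70),Y);rep('grip X',inb&(abs(X+85)<20)&(Z>57)&(Z<70)&(Y>210),X)
rep('base Y',inb&(abs(X-50)<20)&(Z>7)&(Z<13),Y);rep('base X',inb&(abs(Y)<50)&(Z>7)&(Z<13),X)
for Yh in range(-60,120,20):
  m=inb&(Y>Yh)&(Y<Yh+20)&(abs(X)<12)&(Z>32)&(Z<36)
  if m.sum()>9: print(Yh,X[m].mean())
# tray
for n in('scene','side'):
    W=np.load(n+'0.npz')['W'];Z=W[...,2]
    t=(W[...,0]>440)&(W[...,0]<720)&(W[...,1]<-100)&(W[...,1]>-350)&(Z>15)&(Z<19)
    for lo in range(490,650,20):
        for y0,y1 in((-275,-225),(-195,-145)):
            q=W[t&(W[...,0]>lo)&(W[...,0]<lo+20)&(W[...,1]>y0)&(W[...,1]<y1)]
            if len(q)>8: print(n,lo+10,len(q),np.round(np.median(q[:,1]),1),end=' ; ')
        print()
    t=(Z>23)&(Z<31)&(W[...,0]>440)&(W[...,0]<720)&(W[...,1]<-100)&(W[...,1]>-350)
    for y0,y1 in((-290,-260),(-240,-180),(-160,-130)):
        q=W[t&(W[...,1]>y0)&(W[...,1]<y1)]; print(n,y0,np.round(np.percentile(q[:,0],[2,10,25,75,90,98]),1))
    for lo in (490,550,610):
        q=W[t&(W[...,0]>lo)&(W[...,0]<lo+50)]; print(n,lo,np.round(np.percentile(q[:,1],[2,25,75,98]),1))
E
python3 m3.py
```

```text
rail Y 318 [-56.8 -54.6  10.9  76.6 241.1]
rail Xlow 268 [-11.5 -10.6  -0.2   9.6  10.4]
tang Y 449 [ 78.7  81.4 142.4 235.7 242.1]
tang X 114 [-13.4 -13.1   1.2  16.3  16.8]
guide Y 127 [132.8 134.1 172.  240.9 244. ]
guide Y 184 [131.5 133.4 199.6 242.  246.7]
guide X 196 [-32.3 -31.6  22.6  38.4  38.6]
bar Y 537 [168.  171.7 182.5 193.4 194.7]
grip Y 175 [174.3 175.5 211.3 250.1 251.8]
grip X 90 [-86.4 -85.6 -79.  -74.9 -74.5]
base Y 1736 [-57.8 -51.5  66.7 243.5 248.7]
base X 1965 [-44.6 -40.9  51.5 102.3 104.3]
-60 -1.503321485340487
-40 -1.0608847328597564
-20 -0.45061020216276276
0 0.029221877307450923
20 -0.8103501328237819
40 0.4785197093504722
60 0.337274649733608
scene 500 44 -249.9 ; scene 500 43 -165.8 ; 
scene 520 42 -250.6 ; scene 520 35 -165.4 ; 
scene 540 40 -251.2 ; scene 540 35 -167.5 ; 
scene 560 49 -250.3 ; scene 560 39 -167.8 ; 
scene 580 46 -251.2 ; scene 580 47 -167.3 ; 
scene 600 51 -251.9 ; scene 600 47 -167.2 ; 
scene 620 32 -252.9 ; scene 620 35 -168.7 ; 

scene -290 [464.7 466.4 470.  624.3 662.6 673.4]
scene -240 [465.9 468.  470.7 625.1 626.5 674. ]
scene -160 [467.3 469.4 472.1 626.  627.3 628.3]
scene 490 [-313.2 -310.  -105.8 -103.1]
scene 550 [-314.8 -311.1 -107.6 -104.8]
scene 610 [-312.6 -267.2 -155.1 -108.2]
side 500 13 -247.2 ; side 500 12 -166.0 ; 
side 520 11 -248.5 ; side 520 12 -164.5 ; 
side 540 13 -249.2 ; side 540 13 -166.6 ; 
side 560 12 -250.9 ; side 560 15 -166.9 ; 
side 580 13 -252.2 ; side 580 12 -164.9 ; 
side 600 9 -251.4 ; side 600 12 -167.0 ; 
side 620 14 -252.2 ; side 620 18 -171.3 ; 

side -290 [463.2 464.9 465.6 620.1 625.4 666.5]
side -240 [463.9 465.8 467.  620.7 623.6 625.6]
side -160 [465.9 467.9 469.5 622.2 625.6 627.3]
side 490 [-313.9 -309.3 -105.4 -101.9]
side 550 [-316.6 -310.2 -107.2 -103.1]
side 610 [-312.7 -254.7 -139.7 -106.5]
```

Fitted so far:
- **Holder:** origin about (554.2, 186.2), y axis (0.134, 0.991), x axis (0.991, -0.134). The sizes agree: guide width about 71, rail width about 20, rod at X about -84.
- **Grip:** about (487, 323, 55).
- **Tray:** centre about (546, -209, 17). The batten spacing of 84 agrees.

I'll move above the grip next.

Emit:
step_arm:
  targets:
    - {"dx": 5.5, "dy": -2.3, "dz": 0, "spin": 0.134}
    - {"dx": 11, "dy": -4.7, "dz": 0, "spin": 0.134}
    - {"dx": 16.5, "dy": -7, "dz": 0, "spin": 0.134}
    - {"dx": 22, "dy": -9.4, "dz": 0, "spin": 0.134}
    - {"dx": 27.5, "dy": -11.7, "dz": 0, "spin": 0.134}
  gripper: 4.0
  newtons: 30

```text
time_s: 0.72
tcp_pos: [506.7, 276.5, 230.8]
tcp_rot: [[0.134, 0.991, -0.001], [0.991, -0.134, -0.0], [-0.0, -0.001, -1.0]]
force: [1.1, 0.2, -0.2]
gripper_width: 39.6
grip_force: 0.0
```

Emit:
step_arm:
  targets:
    - {"dx": 4.3, "dy": -2.6, "dz": 0, "spin": 0}
    - {"dx": 4.3, "dy": -2.6, "dz": 4, "spin": 0}
    - {"dx": 4.3, "dy": -2.6, "dz": 7, "spin": 0}
    - {"dx": 4.3, "dy": -2.6, "dz": 7, "spin": 0}

```text
time_s: 1.23
tcp_pos: [485.0, 319.9, 157.5]
tcp_rot: [[0.133, 0.991, -0.007], [0.991, -0.133, -0.004], [-0.005, -0.007, -1.0]]
force: [-0.9, 0.0, 0.3]
gripper_width: 40.0
grip_force: 0.0
```

```bash
python3 - <<'E'
from h import *
s=monitor.sense();print(s['tcp_pos'])
p,d,c=get('wrist'); save('w1',p); np.savez('w1.npz',p=p,d=d,W=pts(d,c)); print(c)
W=pts(d,c);Z=W[...,2]
O=np.array([554.2,186.2]);a=np.array([.134,.991]);hx=np.array([.991,-.134]);R=W[...,:2]-O;X=R@hx;Y=R@a
m=(Z>52)&(Z<70)&(X<-65)&(X>-110)
print(m.sum(),np.nanmax(Y[m]) if m.any() else 0)
for y in range(60,170,10):
    q=m&(Y>y)&(Y<y+10)
    if q.sum()>5: print(y+5,q.sum(),np.round(np.percentile(X[q],[3,50,97]),1),np.round(np.percentile(Z[q],95),1))
E
```

```text
[484.99661119 319.93669788 157.47752542]
{'fx': 293.4236781219065, 'fy': 293.4236781219065, 'cx': 273.5073350825738, 'cy': 209.66326200748438, 'eye': array([495.87775529, 395.99145422, 300.33327195]), 'attitude': array([[ 0.99101632,  0.12481785,  0.04803294],
       [-0.13349592,  0.94493442,  0.29879388],
       [-0.00809317, -0.30252181,  0.9531081 ]])}
1800 156.0450152603901
75 108 [-90.9 -79.2 -66.6] 64.4
85 311 [-91.6 -78.4 -65.9] 64.3
95 336 [-91.8 -78.5 -65.8] 64.2
105 167 [-91.8 -85.6 -78.6] 64.6
115 176 [-91.7 -85.2 -78.7] 64.8
125 179 [-91.7 -85.7 -78.8] 64.7
135 183 [-91.7 -85.7 -78.9] 64.6
145 197 [-91.6 -84.9 -78.2] 64.6
155 143 [-91.6 -84.9 -78.3] 64.6
```

View pics/w1.png

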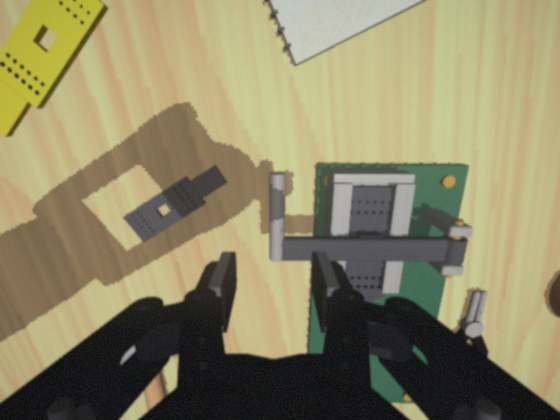

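The wrist view shows the rod at (277,215) between the finger lines, with the bar to the right across the plate. The rod fits at X = -85 and ends at Y = 156, so I'll go down and grip it.

Emit:
step_arm:
  targets:
    - {"dx": 0.3, "dy": 0.1, "dz": 4, "spin": 0}
    - {"dx": 0.3, "dy": 0.1, "dz": 8, "spin": 0}
    - {"dx": 0.3, "dy": 0.1, "dz": 11, "spin": 0}
    - {"dx": 0.3, "dy": 0.1, "dz": 12.3, "spin": 0}
    - {"dx": 0.3, "dy": 0.1, "dz": 12.3, "spin": 0}

```text
time_s: 1.9
tcp_pos: [489.9, 324.0, 38.8]
tcp_rot: [[0.134, 0.991, 0.0], [0.991, -0.134, 0.0], [0.0, 0.0, -1.0]]
force: [0.2, 0.1, 0.6]
gripper_width: 40.2
grip_force: 0.0
```

Emit:
step_arm:
  targets:
    - {"dx": 0, "dy": 0, "dz": 0, "spin": 0}
    - {"dx": 0, "dy": 0, "dz": 0, "spin": 0}
    - {"dx": 0, "dy": 0, "dz": 0, "spin": 0}
    - {"dx": 0, "dy": 0, "dz": 0, "spin": 0}
  gripper: 1.0
  newtons: 25

```text
time_s: 2.4
tcp_pos: [487.8, 325.1, 39.3]
tcp_rot: [[0.134, 0.991, -0.003], [0.991, -0.134, 0.002], [0.001, -0.003, -1.0]]
force: [-4.7, 2.7, 2.2]
gripper_width: 12.8
grip_force: 24.6
```

Emit:
step_arm:
  targets:
    - {"dx": 0, "dy": 0.08, "dz": -1.6, "spin": 0}
    - {"dx": 0, "dy": 0.5, "dz": -3.96, "spin": 0}
    - {"dx": 0, "dy": 1.26, "dz": -6.23, "spin": 0}
    - {"dx": 0, "dy": 2.36, "dz": -8.36, "spin": 0}
    - {"dx": 0, "dy": 3.76, "dz": -10.31, "spin": 0}

```text
time_s: 3.02
tcp_pos: [521.4, 320.4, 142.0]
tcp_rot: [[0.134, 0.991, -0.012], [0.991, -0.134, 0.002], [0.0, -0.012, -1.0]]
force: [-10.8, 4.1, 1.4]
gripper_width: 12.8
grip_force: 24.4
```

Emit:
step_arm:
  targets:
    - {"dx": 0, "dy": 1.68, "dz": -1.71, "spin": 0}
    - {"dx": 0, "dy": 3.6, "dz": -3.15, "spin": 0}
    - {"dx": 0, "dy": 5.7, "dz": -4.29, "spin": 0}
    - {"dx": 0, "dy": 7.96, "dz": -5.11, "spin": 0}
    - {"dx": 0, "dy": 9.84, "dz": -5.51, "spin": 0}

```text
time_s: 3.65
tcp_pos: [624.0, 306.3, 200.5]
tcp_rot: [[0.134, 0.991, -0.0], [0.991, -0.134, 0.001], [0.001, -0.0, -1.0]]
force: [-5.4, 0.3, 4.1]
gripper_width: 13.2
grip_force: 25.8
```

Emit:
step_arm:
  targets:
    - {"dx": 0, "dy": 0, "dz": 0, "spin": 0}
    - {"dx": 0, "dy": 0, "dz": 0, "spin": 0}

```text
time_s: 3.9
tcp_pos: [626.2, 306.0, 200.6]
tcp_rot: [[0.134, 0.991, 0.006], [0.991, -0.134, 0.002], [0.002, 0.006, -1.0]]
force: [0.5, -1.2, 5.2]
gripper_width: 12.9
grip_force: 25.8
```

Emit:
step_arm:
  targets:
    - {"dx": 0, "dy": 0, "dz": 0, "spin": 0}
    - {"dx": 0, "dy": 0, "dz": 0, "spin": 0}
    - {"dx": 0, "dy": 0, "dz": -2, "spin": 0}
    - {"dx": 0, "dy": 0, "dz": -5.5, "spin": 0}
    - {"dx": 0, "dy": 0, "dz": -8, "spin": 0}
  gripper: 5.0

```text
time_s: 4.53
tcp_pos: [624.8, 306.1, 279.8]
tcp_rot: [[0.133, 0.991, 0.003], [0.991, -0.133, 0.001], [0.001, 0.003, -1.0]]
force: [0.8, 0.8, -0.4]
gripper_width: 49.5
grip_force: 0.0
```

Emit:
step_arm:
  targets:
    - {"dx": -3, "dy": -1.4, "dz": 0, "spin": 0}
    - {"dx": -8, "dy": -3.5, "dz": 0, "spin": 0}
    - {"dx": -12.84, "dy": -5.53, "dz": 0, "spin": 0}
    - {"dx": -12.84, "dy": -5.53, "dz": 4, "spin": 0}
    - {"dx": -12.84, "dy": -5.53, "dz": 8, "spin": 0}

```text
time_s: 5.15
tcp_pos: [553.3, 185.5, 198.5]
tcp_rot: [[0.135, 0.991, 0.005], [0.991, -0.135, 0.001], [0.002, 0.005, -1.0]]
force: [0.3, -0.2, 0.1]
gripper_width: 49.7
grip_force: 0.0
```

```bash
cat > w.py <<'E'
from h import *
import sys
O=np.array([554.2,186.2]);a=np.array([.134,.991]);hx=np.array([.991,-.134])
s=monitor.sense();t=np.array(s['tcp_pos'][:2])-O;print('tcp',s['tcp_pos'],'hold',t@hx,t@a)
def hold(n):
    p,d,c=get(n); W=pts(d,c); R=W[...,:2]-O; return p,R@hx,R@a,W[...,2]
def rep(n,m,A): print(n,m.sum(),np.round(np.percentile(A[m],[1,3,50,97,99]),1) if m.any() else '')
E
python3 - <<'E'
from w import *
p,X,Y,Z=hold('scene')
rep('tang Y',(abs(X)<12)&(Z>39)&(Z<45)&(Y<35)&(Y>-150),Y)
m=(abs(X-75)<80)&(Y>70)&(Y<100)&(Z>90)&(Z<230); rep('bar X',m,X);rep('bar Z',m,Z)
m2=m&(Z>180);m1=m&(Z>90)&(Z<120); print(np.median(X[m2]),np.median(Z[m2]),np.median(X[m1]),np.median(Z[m1]))
p,X,Y,Z=hold('wrist'); save('w2',p)
rep('tang X',(abs(X)<22)&(Z>39)&(Z<45)&(Y<25)&(Y>5),X);rep('tang Y',(abs(X)<12)&(Z>39)&(Z<47)&(Y<80)&(Y>-150),Y);rep('rail X',(abs(X)<22)&(Z>32)&(Z<37)&(Y<-25)&(Y>-150),X)
E
```

```text
tcp [553.29718072 185.5371598  198.49592544] hold -0.8058733243872169 -0.7778524239600492
tang Y 218 [-19.2 -18.2   6.9  33.   34.1]
bar X 671 [50.4 52.8 64.4 74.3 75. ]
bar Z 671 [ 91.8  95.7 164.4 220.1 220.8]
59.941622353530676 205.464956015366 72.53404078636346 105.25072044045851
tang X 566 [-14.5 -14.4  -0.2  13.8  14.7]
tang Y 2306 [-18.  -15.8  32.   73.7  78.2]
rail X 1756 [-11.1 -10.9  -1.6   8.1   8.7]
```

View pics/w2.png

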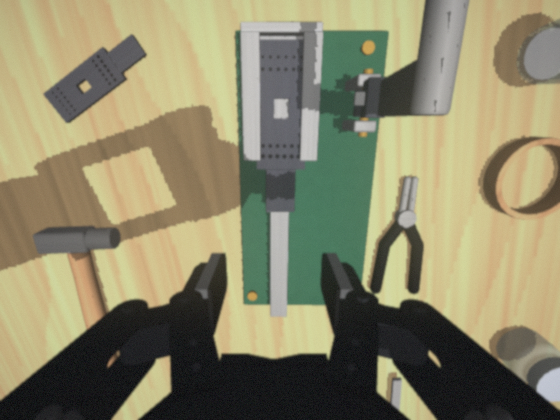

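The wrist view shows the bar swung up at the right (450,50). The plate is still in the guides, with its slot at (281,108) and tang at (280,188), and the fingers are lined up with the rail at x≈280. Next I go down and grip the tang.

Emit:
step_arm:
  targets:
    - {"dx": 0.1, "dy": 0.05, "dz": 5, "spin": 0}
    - {"dx": 0.1, "dy": 0.05, "dz": 10, "spin": 0}
    - {"dx": 0.1, "dy": 0.05, "dz": 14.5, "spin": 0}
    - {"dx": 0.1, "dy": 0.05, "dz": 17.5, "spin": 0}
    - {"dx": 0.1, "dy": 0.05, "dz": 17.7, "spin": 0}

```text
time_s: 5.88
tcp_pos: [552.1, 186.9, 18.8]
tcp_rot: [[0.133, 0.991, -0.003], [0.991, -0.133, -0.001], [-0.001, -0.003, -1.0]]
force: [-0.2, -0.6, -0.5]
gripper_width: 49.7
grip_force: 0.0
```

Emit:
step_arm:
  targets:
    - {"dx": 0, "dy": 0, "dz": 0, "spin": 0}
    - {"dx": 0, "dy": 0, "dz": 0, "spin": 0}
    - {"dx": 0, "dy": 0, "dz": 0, "spin": 0}
  gripper: 2.5
  newtons: 30

```text
time_s: 6.25
tcp_pos: [555.2, 187.5, 22.2]
tcp_rot: [[0.134, 0.991, 0.005], [0.991, -0.134, 0.001], [0.002, 0.005, -1.0]]
force: [0.3, 0.7, 5.3]
gripper_width: 29.2
grip_force: 30.5
```

Emit:
step_arm:
  targets:
    - {"dx": -2, "dy": -0.01, "dz": 0, "spin": 0}
    - {"dx": -4.5, "dy": -0.02, "dz": 0, "spin": 0}
    - {"dx": -7, "dy": -0.04, "dz": 0, "spin": 0}
    - {"dx": -9, "dy": -0.06, "dz": 0, "spin": 0}
    - {"dx": -10, "dy": -0.07, "dz": 0, "spin": 0}

```text
time_s: 6.88
tcp_pos: [541.4, 88.1, 22.2]
tcp_rot: [[0.136, 0.991, 0.006], [0.991, -0.136, 0.003], [0.003, 0.006, -1.0]]
force: [0.4, 5.7, 5.8]
gripper_width: 29.2
grip_force: 30.6
```

Emit:
step_arm:
  targets:
    - {"dx": -1.5, "dy": -0.01, "dz": 0, "spin": 0}
    - {"dx": -3, "dy": -0.03, "dz": 0, "spin": 0}
    - {"dx": -4, "dy": -0.04, "dz": 0, "spin": 0}
    - {"dx": -4, "dy": -0.04, "dz": 0, "spin": 0}
    - {"dx": -4, "dy": -0.04, "dz": 0, "spin": 0}

```text
time_s: 7.5
tcp_pos: [535.6, 47.7, 22.2]
tcp_rot: [[0.134, 0.991, 0.005], [0.991, -0.134, -0.0], [0.0, 0.005, -1.0]]
force: [-0.9, -0.5, 8.9]
gripper_width: 29.3
grip_force: 30.8
```

```bash
python3 - <<'E'
from w import *
for n in('scene','wrist'):
    p,X,Y,Z=hold(n); save(n+'3',p)
    rep('plate Y',(abs(X)<20)&(Z>39)&(Z<46)&(Y<80)&(Y>-190),Y);rep('plate X',(abs(X)<35)&(Z>39)&(Z<46)&(Y<-20)&(Y>-80),X)
E
```

```text
tcp [535.61882569  47.72632838  22.18009202] hold 0.1415282587711596 -139.7172859279285
plate Y 798 [-159.9 -127.5  -67.    -4.3   -1.9]
plate X 464 [-24.  -22.8   1.4  24.1  24.7]
plate Y 27566 [-157.4 -152.1  -75.   -25.3  -23.8]
plate X 18234 [-23.5 -22.6   0.1  22.8  23.6]
```

View pics/scene3.png

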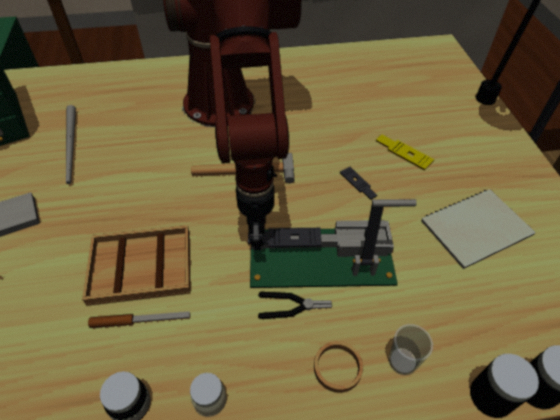

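The scene view shows the plate out on the open rail (265–335, 237), clear of the guides. The bar is up at (375,225). I'll let go and rise.

Emit:
step_arm:
  targets:
    - {"dx": 0, "dy": 0, "dz": 0, "spin": 0}
    - {"dx": 0, "dy": 0, "dz": 0, "spin": 0}
    - {"dx": 0, "dy": 0, "dz": 0, "spin": 0}
    - {"dx": 0, "dy": 0, "dz": 0, "spin": 0}
    - {"dx": 0, "dy": 0, "dz": 0, "spin": 0}
  gripper: 7.0

```text
time_s: 8.22
tcp_pos: [532.9, 48.3, 19.3]
tcp_rot: [[0.134, 0.991, -0.0], [0.991, -0.134, 0.0], [-0.0, -0.0, -1.0]]
force: [-0.1, -0.3, -0.1]
gripper_width: 69.9
grip_force: 0.0
```

Emit:
step_arm:
  targets:
    - {"dx": 0, "dy": 0, "dz": -2, "spin": 0}
    - {"dx": 0, "dy": 0, "dz": -6, "spin": 0}
    - {"dx": 0, "dy": 0, "dz": -12, "spin": 0}
    - {"dx": 4, "dy": 0, "dz": -12, "spin": 0}
    - {"dx": 8.5, "dy": 0, "dz": -12, "spin": 0}

```text
time_s: 8.85
tcp_pos: [545.6, 132.9, 141.2]
tcp_rot: [[0.135, 0.991, 0.003], [0.991, -0.135, 0.0], [0.001, 0.003, -1.0]]
force: [0.4, -0.2, -0.5]
gripper_width: 70.3
grip_force: 0.0
```

```bash
python3 - <<'E'
from w import *
for n in('scene','wrist'):
    p,X,Y,Z=hold(n); save(n+'4',p)
    m=(abs(X)<35)&(Z>38)&(Z<47)&(Y>-190)&(Y<20)
    rep('plate Y',m&(abs(X)<20),Y);rep('plate Z',m,Z)
    for y in(-150,-130,-100,-70,-40,-20): rep('X %d'%y,m&(Y>y)&(Y<y+10),X)
E
```

```text
tcp [545.58651901 132.93037539 141.23994101] hold -1.3978299638231424 -53.94440444446834
plate Y 987 [-159.9 -155.7  -79.7   -5.6   -2.2]
plate Z 1198 [38.6 39.  41.8 44.7 45.3]
X -150 59 [-16.2 -14.8  -0.2  15.5  15.6]
X -130 60 [-15.6 -14.8   1.   14.8  16.1]
X -100 91 [-24.4 -22.9   0.8  23.1  24. ]
X -70 69 [-24.1 -23.2   6.6  24.3  25. ]
X -40 88 [-23.2 -22.6  -0.3  23.5  23.8]
X -20 85 [-23.4 -22.7   2.3  23.4  24.4]
plate Y 6755 [-157.7 -152.6  -68.    -3.8   -1.4]
plate Z 7911 [41.  41.4 42.7 43.9 44.1]
X -150 285 [-15.6 -15.   -1.1  13.3  14.1]
X -130 297 [-15.3 -14.5  -0.3  13.   13.9]
X -100 525 [-23.9 -23.1  -0.3  22.4  23.3]
X -70 492 [-24.  -23.2   0.4  22.5  23.3]
X -40 633 [-23.5 -22.6   0.3  22.4  23.3]
X -20 690 [-23.8 -22.5   0.2  22.5  23.4]
```

View pics/wrist4.png

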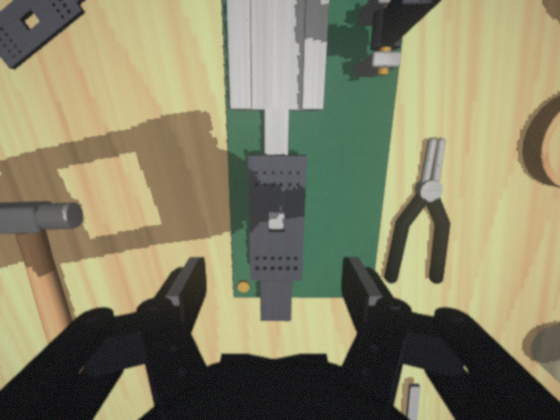

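The wrist view shows the plate let go and flat, with its wide part centred at (277,217) and tang at (276,300), straight along the rail. I'll take it at the wide part, about 9 mm towards the tang to be nearer the centre of mass.

Emit:
step_arm:
  targets:
    - {"dx": -1.2, "dy": 0.1, "dz": 4, "spin": 0}
    - {"dx": -1.2, "dy": 0.1, "dz": 8, "spin": 0}
    - {"dx": -1.2, "dy": 0.1, "dz": 11, "spin": 0}
    - {"dx": -1.2, "dy": 0.1, "dz": 12, "spin": 0}
    - {"dx": -1.2, "dy": 0.1, "dz": 12, "spin": 0}

```text
time_s: 9.57
tcp_pos: [543.4, 120.1, 19.1]
tcp_rot: [[0.134, 0.991, -0.001], [0.991, -0.134, -0.0], [-0.0, -0.001, -1.0]]
force: [0.3, -0.2, 0.2]
gripper_width: 70.1
grip_force: 0.0
```

Emit:
step_arm:
  targets:
    - {"dx": 0, "dy": 0, "dz": 0, "spin": 0}
    - {"dx": 0, "dy": 0, "dz": 0, "spin": 0}
    - {"dx": 0, "dy": 0, "dz": 0, "spin": 0}
    - {"dx": 0, "dy": 0, "dz": 0, "spin": 0}
  gripper: 4.2
  newtons: 60

```text
time_s: 10.07
tcp_pos: [545.7, 120.5, 21.5]
tcp_rot: [[0.133, 0.991, 0.004], [0.991, -0.133, 0.0], [0.001, 0.004, -1.0]]
force: [-0.3, -0.2, 6.5]
gripper_width: 46.7
grip_force: 62.6
```

I have the plate gripped. On the battens the finger ends would come within about 0–4 mm of the tray floor, so I'll regrip 6 mm higher before lifting.

Emit:
step_arm:
  targets:
    - {"dx": 0, "dy": 0, "dz": 0, "spin": 0}
    - {"dx": 0, "dy": 0, "dz": 0, "spin": 0}
    - {"dx": 0, "dy": 0, "dz": -0.6, "spin": 0}
    - {"dx": 0, "dy": 0, "dz": -0.6, "spin": 0}
  gripper: 6.0

```text
time_s: 10.58
tcp_pos: [544.2, 120.5, 26.0]
tcp_rot: [[0.134, 0.991, 0.001], [0.991, -0.134, 0.0], [0.0, 0.001, -1.0]]
force: [1.0, -0.9, 0.6]
gripper_width: 60.2
grip_force: 0.0
```

Emit:
step_arm:
  targets:
    - {"dx": 0, "dy": 0, "dz": 0, "spin": 0}
    - {"dx": 0, "dy": 0, "dz": 0, "spin": 0}
    - {"dx": 0, "dy": 0, "dz": 0, "spin": 0}
    - {"dx": 0, "dy": 0, "dz": 0, "spin": 0}
  gripper: 4.2
  newtons: 70

```text
time_s: 11.08
tcp_pos: [544.6, 120.5, 26.2]
tcp_rot: [[0.134, 0.991, 0.001], [0.991, -0.134, 0.0], [0.0, 0.001, -1.0]]
force: [-0.1, -0.5, 6.0]
gripper_width: 46.2
grip_force: 72.6
```

Emit:
step_arm:
  targets:
    - {"dx": 0, "dy": 0, "dz": -0.5, "spin": 0}
    - {"dx": 0, "dy": 0, "dz": -1.5, "spin": 0}
    - {"dx": 0, "dy": 0, "dz": -3, "spin": 0}
    - {"dx": 0, "dy": 0, "dz": -4.5, "spin": 0}
    - {"dx": 0, "dy": 0, "dz": -6, "spin": 0}

```text
time_s: 11.7
tcp_pos: [544.1, 120.5, 87.0]
tcp_rot: [[0.134, 0.991, 0.001], [0.991, -0.134, 0.0], [0.0, 0.001, -1.0]]
force: [0.9, 1.5, -2.8]
gripper_width: 46.2
grip_force: 72.3
```

```bash
python3 - <<'E'
from w import *
s=monitor.sense(); print(s['force'],s['wrist_torque'],s['grip_force'],s['gripper_width'])
for n in('scene','side','wrist'):
    p,X,Y,Z=hold(n)
    m=(abs(X)<24)&(Z>88)&(Z<120)&(Y>-190)&(Y<20)
    for y in(-160,-140,-120,-100,-40,-30,-20,-10): rep('Z %d'%y,m&(Y>y)&(Y<y+10),Z)
    rep('Y',m,Y)
E
```

```text
tcp [544.10453916 120.48589999  86.99531127] hold -1.198912291614269 -66.47546486220037
[ 0.93530073  1.4674836  -2.80325315] [ 0.06953318 -0.00774084  0.06490361] 72.2823429107666 46.216953225211974
Z -160 68 [ 96.7  97.2 102.  104.2 105. ]
Z -140 68 [ 93.9  96.2 102.2 104.5 104.8]
Z -120 81 [ 96.5  99.5 102.5 104.7 105.2]
Z -100 99 [ 94.8  95.4 102.4 104.4 104.8]
Z -40 91 [ 96.4  97.3 102.4 105.  105.5]
Z -30 92 [ 95.7  96.5 102.4 104.8 105. ]
Z -20 94 [ 96.4  97.4 102.7 104.8 105.4]
Z -10 84 [ 95.   97.  102.4 104.4 104.6]
Y 1074 [-159.1 -155.2  -89.8   -4.7   -2.3]
Z -160 27 [ 97.4  97.8 104.  106.5 106.7]
Z -140 27 [ 97.4  97.7 104.1 106.3 106.7]
Z -120 19 [ 99.   99.6 104.1 107.3 107.8]
Z -100 20 [ 97.8  98.4 104.7 106.8 107.3]
Z -40 36 [ 97.5  98.1 104.8 106.7 106.9]
Z -30 39 [ 97.5  98.6 104.9 106.8 106.8]
Z -20 36 [ 98.7  99.3 105.2 107.5 108.1]
Z -10 56 [ 95.7  95.8 104.3 107.5 107.6]
Y 465 [-158.8 -156.   -56.6   -1.7   -0.6]
Z -160 0 
Z -140 0 
Z -120 108 [103.6 103.9 104.7 105.7 106. ]
Z -100 1477 [103.7 103.9 104.9 105.9 106. ]
Z -40 2137 [103.7 103.9 105.  106.  106.4]
Z -30 2292 [103.7 103.9 105.  106.2 106.4]
Z -20 2471 [103.7 103.9 105.1 106.1 106.4]
Z -10 2690 [ 99.6 100.5 105.  106.3 106.5]
Y 21072 [-108.9 -105.9  -44.6   -2.    -0.4]
```

The plate is level at z≈99, held about 9.5 mm from its middle. Now I carry it to the tray. I aim 12 mm to the tray's +y so the tang clears the -y wall.

Emit:
step_arm:
  targets:
    - {"dx": -3, "dy": 0.42, "dz": 0, "spin": -0.02}
    - {"dx": -7.5, "dy": 1.06, "dz": 0, "spin": -0.05}
    - {"dx": -12, "dy": 1.69, "dz": 0, "spin": -0.08}
    - {"dx": -16.5, "dy": 2.33, "dz": 0, "spin": -0.114}
    - {"dx": -20, "dy": 2.82, "dz": 0, "spin": -0.114}

```text
time_s: 12.48
tcp_pos: [544.3, -83.2, 84.9]
tcp_rot: [[0.021, 1.0, -0.001], [1.0, -0.021, 0.0], [0.0, -0.001, -1.0]]
force: [0.6, -0.1, -2.9]
gripper_width: 45.9
grip_force: 72.3
```

Emit:
step_arm:
  targets:
    - {"dx": 0, "dy": 0, "dz": 0, "spin": 0}

```text
time_s: 12.6
tcp_pos: [544.7, -83.9, 85.1]
tcp_rot: [[0.024, 1.0, -0.0], [1.0, -0.024, -0.0], [-0.0, -0.0, -1.0]]
force: [0.2, 0.1, -2.7]
gripper_width: 46.2
grip_force: 72.3
```

Emit:
step_arm:
  targets:
    - {"dx": -3, "dy": 0.1, "dz": 0, "spin": 0}
    - {"dx": -7, "dy": 0.2, "dz": 0, "spin": 0}
    - {"dx": -11, "dy": 0.35, "dz": 0, "spin": 0}
    - {"dx": -12.26, "dy": 0.4, "dz": 0, "spin": 0}
    - {"dx": -12.26, "dy": 0.4, "dz": 0, "spin": 0}

```text
time_s: 13.22
tcp_pos: [546.3, -203.8, 85.0]
tcp_rot: [[0.021, 1.0, -0.001], [1.0, -0.021, 0.001], [0.001, -0.001, -1.0]]
force: [0.1, 0.3, -3.3]
gripper_width: 46.2
grip_force: 72.3
```

```bash
python3 - <<'E'
from w import *
p,X,Y,Z=hold('scene'); save('scene5',p)
for n in('scene','side'):
    p,d,c=get(n);W=pts(d,c)-np.array([546,-209,0])
    m=(abs(W[...,0])<24)&(W[...,2]>88)&(W[...,2]<115)&(abs(W[...,1])<130);P=W[m]; rep('tray y',m,W[...,1]); rep('z',m,W[...,2])
    m=(abs(W[...,0])<40)&(W[...,2]>94)&(W[...,2]<115)&(W[...,1]>35)&(W[...,1]<65);rep('tray x',m,W[...,0])
E
```

```text
tcp [ 546.28243217 -203.78797749   85.01357849] hold 44.41207926362622 -387.5390397818296
tray y 1084 [-86.2 -83.8  18.   69.6  71.5]
z 1084 [ 93.5  94.5 100.5 103.3 104.2]
tray x 317 [-23.7 -22.1   3.7  24.7  25.3]
tray y 291 [-84.5 -81.4  24.3  71.2  72.3]
z 291 [ 91.6  92.6  99.8 103.6 109.3]
tray x 78 [-25.3 -24.8  -3.9  23.4  26.1]
```

View pics/scene5.png

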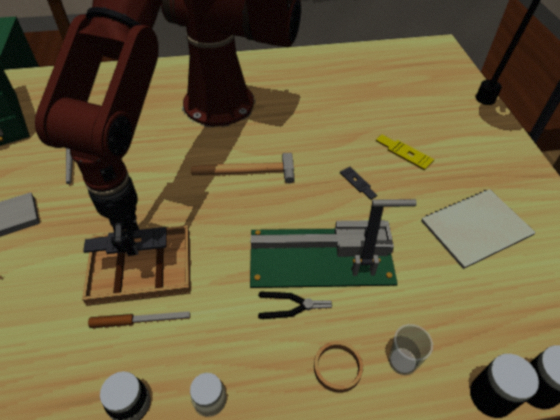

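The scene view shows the plate held over the tray (85–165, 240), with its span at tray y -87 to +72, inside the walls. I'll lower it.

Emit:
step_arm:
  targets:
    - {"dx": 0, "dy": 0, "dz": 2, "spin": 0}
    - {"dx": 0, "dy": 0, "dz": 4, "spin": 0}
    - {"dx": 0, "dy": 0, "dz": 5.8, "spin": 0}
    - {"dx": 0, "dy": 0, "dz": 6.7, "spin": 0}
    - {"dx": 0, "dy": 0, "dz": 7.1, "spin": 0}

```text
time_s: 14.0
tcp_pos: [546.0, -204.0, 13.3]
tcp_rot: [[0.02, 1.0, -0.001], [1.0, -0.02, 0.001], [0.001, -0.001, -1.0]]
force: [-0.1, -0.0, -4.1]
gripper_width: 46.3
grip_force: 72.3
```

Emit:
step_arm:
  targets:
    - {"dx": 0, "dy": 0, "dz": 0.1, "spin": 0}
    - {"dx": 0, "dy": 0, "dz": 0.2, "spin": 0}
    - {"dx": 0, "dy": 0, "dz": 0.3, "spin": 0}
    - {"dx": 0, "dy": 0, "dz": 0.3, "spin": 0}

```text
time_s: 14.5
tcp_pos: [546.8, -204.3, 11.8]
tcp_rot: [[0.02, 1.0, 0.0], [1.0, -0.02, -0.0], [-0.0, 0.0, -1.0]]
force: [-0.4, 0.3, -3.9]
gripper_width: 46.1
grip_force: 72.3
```

Emit:
step_arm:
  targets:
    - {"dx": 0, "dy": 0, "dz": 0.1, "spin": 0}
    - {"dx": 0, "dy": 0, "dz": 0.1, "spin": 0}
    - {"dx": 0, "dy": 0, "dz": 0.2, "spin": 0}
    - {"dx": 0, "dy": 0, "dz": 0.2, "spin": 0}

```text
time_s: 15.0
tcp_pos: [546.5, -204.2, 9.4]
tcp_rot: [[0.02, 1.0, -0.0], [1.0, -0.02, 0.0], [0.0, -0.0, -1.0]]
force: [-0.3, 0.8, -2.1]
gripper_width: 45.8
grip_force: 72.3
```

It is just touching the battens, so I'll release and rise.

Emit:
step_arm:
  targets:
    - {"dx": 0, "dy": 0, "dz": 0, "spin": 0}
    - {"dx": 0, "dy": 0, "dz": 0, "spin": 0}
    - {"dx": 0, "dy": 0, "dz": 0, "spin": 0}
    - {"dx": 0, "dy": 0, "dz": 0, "spin": 0}
  gripper: 6.5

```text
time_s: 15.5
tcp_pos: [546.8, -204.3, 9.8]
tcp_rot: [[0.02, 1.0, 0.0], [1.0, -0.02, -0.0], [-0.0, 0.0, -1.0]]
force: [-0.3, 0.1, 0.2]
gripper_width: 65.4
grip_force: 0.0
```

Emit:
step_arm:
  targets:
    - {"dx": 0, "dy": 0, "dz": -2, "spin": 0}
    - {"dx": 0, "dy": 0, "dz": -5, "spin": 0}
    - {"dx": 0, "dy": 0, "dz": -10, "spin": 0}
    - {"dx": 0, "dy": 0, "dz": -15, "spin": 0}
    - {"dx": 0, "dy": 0, "dz": -15, "spin": 0}

```text
time_s: 16.12
tcp_pos: [550.9, -206.3, 167.4]
tcp_rot: [[0.02, 1.0, 0.012], [1.0, -0.02, -0.006], [-0.006, 0.012, -1.0]]
force: [0.8, -0.4, 1.2]
gripper_width: 65.0
grip_force: 0.0
```

```bash
python3 - <<'E'
from w import *
for n in('scene','side','wrist'):
    p,d,c=get(n);W=pts(d,c)-np.array([546,-209,17])
    if n=='scene': save('scene6',p)
    m=(abs(W[...,0])<30)&(W[...,2]>5)&(W[...,2]<10)&(abs(W[...,1])<97)
    rep(n+' y',m,W[...,1]); rep('x',m,W[...,0])
    for y in(-70,-40,20,60): rep('z%d'%y,m&(W[...,1]>y)&(W[...,1]<y+12),W[...,2])
p,X,Y,Z=hold('side'); m=(abs(X-75)<80)&(Y>70)&(Y<100)&(Z>150)&(Z<230); rep('bar X',m,X)
E
```

```text
tcp [ 550.86662581 -206.32487473  167.43710119] hold 49.29495939194624 -389.43882299573295
scene y 1162 [-86.6 -82.8  -3.3  66.4  70.3]
x 1162 [-24.1 -22.3   1.4  23.8  24.8]
z-70 60 [5.6 5.7 8.1 9.7 9.7]
z-40 96 [5.5 5.8 8.  9.9 9.9]
z20 93 [5.2 5.9 8.2 9.5 9.6]
z60 95 [5.4 5.6 8.3 9.7 9.8]
side y 295 [-86.8 -83.8   2.9  69.3  71.4]
x 295 [-26.1 -24.3  -1.8  22.4  25.4]
z-70 17 [5.4 5.4 7.5 9.1 9.5]
z-40 22 [5.2 5.5 7.6 9.7 9.8]
z20 26 [5.1 5.2 7.3 9.4 9.5]
z60 26 [5.1 5.3 7.5 9.7 9.7]
wrist y 6332 [-86.2 -80.5   4.7  67.2  69.4]
x 6332 [-23.6 -22.3  -0.3  22.2  23.2]
z-70 282 [7.4 7.4 8.7 9.6 9.8]
z-40 501 [7.1 7.4 8.6 9.7 9.8]
z20 575 [7.1 7.4 8.6 9.6 9.7]
z60 592 [6.8 7.1 8.6 9.7 9.8]
bar X 235 [46.  47.1 53.6 60.7 62.4]
```

View pics/scene6.png

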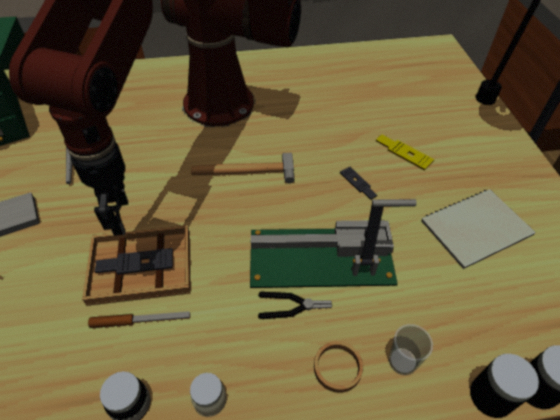

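The picture shows the plate flat on both battens at (135,262), its top about 8 mm above them and level. The bar is still up at (375,225) and the robot is clear, so I hand in.

```bash
python3 -c "
from plant import ctrl
print(ctrl.job_done())"
```

```text
the job is handed in; nothing more can be done
None
```

The job is handed in: the clamp bar is still up, and the drawplate lies flat on both battens about 14 mm off the tray's centre (limit 50), with the robot clear; no verdict came back.

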